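# Put the stitching tools and the edge tools back at their own rests

### The arm

A 6-joint arm with a two-finger parallel gripper is mounted at the origin on a cart in front of the work surface, level with it; the furniture and walls round the work are solid. World frame = base frame: x ahead of the robot, y to its left, z up, the work surface at z = 0. Lengths are in m, angles in rad, forces in N, time in s.
With the tool pointing down it reaches from about 0.4 to 0.825 m from the base axis. Payload 7 kg.
Tool frame: the origin (TCP) lies at the very end of the fingers, on their centre line; the grasp point (between the pads) lies 19 mm behind it (arm.grip_point_offset is the distance from the TCP to the grasp point, in m); z points along the fingers, y is the line along which they close (so a half turn about z gives the same grasp; the last joint's range is limited). The gripper opens to 88 mm and grips with 3 to 60 N. Pads are 19 mm wide; open, the fingers measure 130 mm over their backs; the gripper's body (78 mm by 193 mm) begins 47 mm behind the grasp point.
Start: joints at [-1.002, 0.359, 0.012, 0, -1.224, -0.288], TCP at [0.187, -0.649, 0.227] pointing down, gripper open.
Joint ranges: [-3.07, 3.07], [-1.43, 2.12], [-1.02, 1.25], [-3.03, 1.67], [-3.05, -0], [-3.03, 3.03]. Speed limits (rad/s): [2.39, 2.39, 3.01, 3.14, 3.14, 3.14].

### API

Orientations are given as [roll, pitch, yaw] about the fixed x, y, z axes, in that order (R = Rz(yaw) Ry(pitch) Rx(roll)).
In Python, from station import arm, cams gives the robot as it stands.
- The arm moves only by the shell command python3 -m handwheel 'ROWS' [FORCE]. ROWS is JSON, a list that holds one entry, the list of rows, each a list of 7 numbers: the shift along the tool's x, y, z normalised to -1 to 1, where 1 is 0.08 m, then the turn, a rotation vector about the tool's x, y, z normalised to -1 to 1, where 1 is 0.5 rad, then the closure in counts, from 0 (fully open) to 255 (shut). In form: [[[x, y, z, wx, wy, wz, hand], ...]]. A call has 1 to 5 rows; each row is the pose to reach, as a shift and turn from the pose commanded when the call began, along the tool's axes at that moment; what a row does not reach only later rows make up. A row lasts 1/8 s, in which the tool goes at most 62.5 mm and 10.7 degrees, less where a joint would pass 70% of its speed; a pose out of reach is approached as far as the arm can. A call with a number of a shift or a turn outside -1 to 1 is refused whole. A call with a gripper value outside its range is refused whole. The fingers move at their own pace and stop on an object; FORCE is the grip in N (left out, the last holds). Time passes only in rows, so rows that repeat a pose let the fingers close. It gives the time, the measured TCP pose, the force, the opening and the grip force at its end, in the units of the state.
- arm.get_state(): the state, without advancing time (a new reading comes with each control period).
- cams.grab_frame(name): name is "scene" or "side" or "wrist"; returns the picture (480x640x3 uint8, blue, green, red); there is no depth.
- cams.camera_info(name): a dict with "camera_matrix" (3x3 intrinsics, pixels), "dist_coeffs" ([k1, k2, p1, p2, k3] as OpenCV has them; the pictures are not rectified), "R" (3x3) and "t" (3): a world point X has camera coordinates R X + t; the wrist camera has in their place "hand_eye" (4x4, takes a point from camera to tool coordinates, whose origin is the TCP and whose axes are the flange's). Camera axes: x right, y down, z forward; pixel columns grow to the right and rows downward; lengths in m; the calibration is good to about 2 mm. A picture is of the moment at which its call begins: read the wrist's pose just before it. camera_info takes no time and is no camera call.
- arm.job_done(): hands the job in; it is judged then, once.
The state is a dict: "t": time; "q": joint angles; "qd": joint speeds; "joint_efforts": joint torques, N m; "eef_pos": TCP position; "ee_rot": TCP orientation; "force": force on the tool from outside, world axes, zero at the start; "moment": the same for the moment, N m; "width": finger opening in m; "gripper_force": force on a finger pad.
Only numpy, scipy, OpenCV 4.12 (cv2) and the standard library are available. Lean on these libraries where they do the work, as an engineer would, in place of code of your own. Each camera call takes 0.05 s, during which the arm holds its last target. There are 200 camera calls.

### The job

The tools of the two tool rests have been crossed over: lay the groover and the awl in the cradles of the rest with the thread spool, and the edge beveller and the edge slicker in those of the rest with the wax pot. At each rest the tool that is used first goes on the left as you face the bench: groover left of the awl, beveller left of the slicker. Let each lie down in its V cradle with the middle of its handle between the two saddles; the spare cradle between the rests is free for parking, and the spool and the pot stay standing where they are.

Things in the scene. Friction and masses are not known exactly. Their poses are not given: they have to be found in the camera images.
- groover_grip (a point): Stitching groover: light brown turned wooden handle 106 mm long and 24 mm thick, thin steel shank with a small metal side guide at its tip; 155 mm long in all. Point on the handle's axis at the middle of the handle (the place to grip; the tool balances within 25 mm of it); its y axis runs along the tool from tip to handle end, and the tool may lie rolled about it.
- awl_grip (a point): Awl: light brown turned wooden handle 84 mm long and 28 mm thick, and a plain thin steel spike; 153 mm long in all. Point on the handle's axis at the middle of the handle (the place to grip; the tool balances within 25 mm of it); its y axis runs along the tool from tip to handle end, and the tool may lie rolled about it.
- beveller_grip (a point): Edge beveller: dark brown turned wooden handle 100 mm long and 24 mm thick, with a short flat shank ending in a small fork; 162 mm long in all. Point on the handle's axis at the middle of the handle (the place to grip; the tool balances within 25 mm of it); its y axis runs along the tool from tip to handle end, and the tool may lie rolled about it.
- slicker_grip (a point): Edge slicker: pale all-wood burnishing stick, ribbed with grooves on one half, no steel; 98 mm long, 27 mm thick. Point on its axis at the middle of its length (the place to grip); its y axis runs along it, and it may lie rolled about it.
- stitch_rest: Rest of the stitching place, fixed: dark board 187 x 172 x 8 mm with two pale V cradles side by side, as on spare_rest, and a spool of cream thread on its front ledge. Origin on the underside, midway between the cradles; x points away from the robot along the tools, y left. The cradles' middles are at x = 0, y = +40 mm (left) and y = -40 mm (right).
- edge_rest: Rest of the edge-finishing place, fixed: the same as stitch_rest in every size and axis, cradles at y = +40 and -40 mm, but with a white wax pot on its front ledge instead of the spool.
- spare_rest: Spare single V cradle on a small fixed board, empty. Origin on the underside below its middle; x along a tool laid in it, away from the robot. Every cradle: two saddles 12 mm thick at x = +-28 mm (fingers pass between), V 38 mm wide at its top (z 44 mm), its bottom at z 25 mm; board top z 8 mm. A tool in it has its handle's middle 41 to 44 mm above the bench, its handle end towards -x.
- spool_mid (a point): Spool of cream waxed thread, 45 mm in diameter, 50 mm high, standing loose on the front ledge of the stitching rest, about 105 mm in front of the line of the cradles' middles. Point at its centre, half-way up. It marks the stitching rest; it is not to be moved.
- pot_mid (a point): White wax pot with a lid, 50 mm in diameter, 57 mm high, standing loose on the front ledge of the edge-finishing rest, about 105 mm in front of the line of the cradles' middles. Point at its centre, half-way up. It marks the edge-finishing rest; it is not to be moved.
Mind the look-alikes: they are no part of the job. What is shaped like the part that bears beveller_grip but yellow is not meant.

How it is judged:
At the end, for the whole second after the job is handed in: Groover in the left and awl in the right cradle of the spool's rest, beveller left and slicker right in the wax pot's rest: handle middles within 15 mm along and 10 mm across of the cradle's middle, down in the V (34 to 50 mm above the bench), within 0.2 rad of its line, released, at rest (x of groover_grip in the frame of stitch_rest between -0.015 and 0.015 m and y of groover_grip in the frame of stitch_rest between 0.03 and 0.05 m and z of groover_grip in the frame of stitch_rest between 0.034 and 0.05 m and angle between the y axis of each of groover_grip, awl_grip and the x axis of stitch_rest, either way round below 0.2 rad and linear speed of each of groover, awl, beveller, slicker below 0.03 m/s and x of awl_grip in the frame of stitch_rest between -0.015 and 0.015 m and y of awl_grip in the frame of stitch_rest between -0.05 and -0.03 m and z of awl_grip in the frame of stitch_rest between 0.034 and 0.05 m and x of beveller_grip in the frame of edge_rest between -0.015 and 0.015 m and y of beveller_grip in the frame of edge_rest between 0.03 and 0.05 m and z of beveller_grip in the frame of edge_rest between 0.034 and 0.05 m and angle between the y axis of each of beveller_grip, slicker_grip and the x axis of edge_rest, either way round below 0.2 rad and x of slicker_grip in the frame of edge_rest between -0.015 and 0.015 m and y of slicker_grip in the frame of edge_rest between -0.05 and -0.03 m and z of slicker_grip in the frame of edge_rest between 0.034 and 0.05 m); the robot touches nothing.
It fails at once if the thread spool is knocked over or shifted by more than 20 mm (distance of spool_mid from where it was at the start of the episode above 0.02 m or angle between spool_mid's own z axis and vertical above 0.5 rad).
It fails at once if the wax pot is knocked over or shifted by more than 20 mm (distance of pot_mid from where it was at the start of the episode above 0.02 m or angle between pot_mid's own z axis and vertical above 0.5 rad).
It also fails if it takes over 141 s, if anything falls off the work surface, if the arm or the gripper's body presses on something with over 40 N, if the wrist force passes 120 N, or if a joint passes its speed limit or range.

## Working session

There is one attempt and no reset: what is moved stays moved. The work goes in short steps, Python scripts to look and compute and a shell command to move; the robot and the scene stay as the last step left them, time stands still between calls to the robot, and variables do not carry over. Pictures are saved under pics/ and viewed, at most 14 in all, crops included, and the job is handed in when it is done.

```bash
ls; mkdir -p pics; python3 - <<'E'
from station import arm,cams
import cv2
for n in("scene","side"):
    cv2.imwrite(f"pics/{n}0.png",cams.grab_frame(n))
    c=cams.camera_info(n); print(n,c)
print(cams.camera_info("wrist")); print(arm.get_state())
E
```

```text
pics
scene {'camera_matrix': array([[524.01170321,   0.        , 320.14293084],
       [  0.        , 524.01170321, 228.31968754],
       [  0.        ,   0.        ,   1.        ]]), 'dist_coeffs': array([-0.01731265,  0.        ,  0.        ,  0.        ,  0.        ]), 'R': array([[-0.71503025, -0.6988691 ,  0.01771223],
       [-0.34489113,  0.33060197, -0.87849442],
       [ 0.60809691, -0.63425887, -0.47742416]]), 't': array([0.3284238 , 0.24571348, 0.81777196])}
side {'camera_matrix': array([[604.08593767,   0.        , 318.42917508],
       [  0.        , 604.08593767, 238.31126407],
       [  0.        ,   0.        ,   1.        ]]), 'dist_coeffs': array([-0.19243678,  0.        ,  0.        ,  0.        ,  0.        ]), 'R': array([[ 0.98873369, -0.14881292,  0.01613699],
       [-0.06538743, -0.52637017, -0.84773753],
       [ 0.13464833,  0.8371315 , -0.53017042]]), 't': array([-0.51536671,  0.02164436,  1.59372511])}
{'camera_matrix': array([[344.93752948,   0.        , 318.41449451],
       [  0.        , 344.93752948, 243.31298377],
       [  0.        ,   0.        ,
[... 416 characters left out ...]
000000e+00,
         1.00000000e+00]])}
{'t': 0.1, 'q': array([-1.00189568e+00,  3.59305705e-01,  1.12359019e-02, -3.16868491e-04,
       -1.22412446e+00, -2.88103093e-01]), 'qd': array([-0.00085564, -0.00142171,  0.0039068 ,  0.00091269, -0.00075097,
        0.00358663]), 'joint_efforts': array([-1.82275104e-03, -5.84161985e+01,  2.93749988e+01,  7.01552108e+00,
        1.01511955e-02, -2.62691015e-05]), 'eef_pos': array([ 0.18693291, -0.64817732,  0.22575825]), 'ee_rot': array([ 3.14016769e+00, -1.11615392e-04, -2.86090289e+00]), 'force': array([0.08260724, 0.35808998, 1.15448748]), 'moment': array([-0.03451985,  0.01552617,  0.02226739]), 'gripper_force': 0.0, 'width': 0.0872979474334558}
```

View pics/scene0.png

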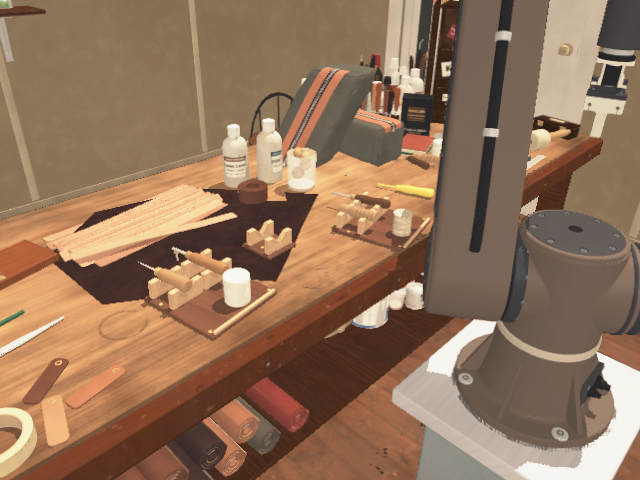

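View pics/side0.png

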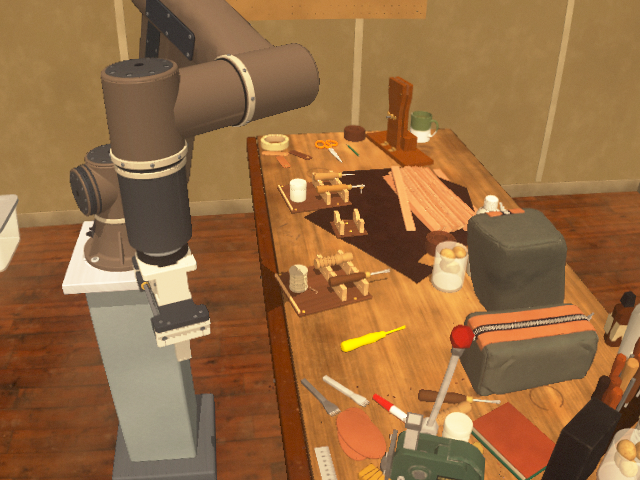

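Candidates for the beveller: the dark tool in the spool's rest at scene (365,198)/side (350,275); the yellow look-alike at scene (408,189)/side (370,338), which is excluded; and a dark tool lying loose at scene (418,161)/side (445,398). The groover and awl are the light brown pair at the pot's rest, scene (170,278) and (210,262). The slicker is the pale stick at side (335,260). Checking in one close crop.

```bash
python3 - <<'E'
import cv2,numpy as np
s=cv2.imread("pics/scene0.png");d=cv2.imread("pics/side0.png")
def c(im,x,y,w=100,h=75): return cv2.resize(im[y:y+h,x:x+w],(400,300),interpolation=cv2.INTER_CUBIC)
cv2.imwrite("pics/crop0.png",np.vstack([np.hstack([c(s,130,238,160,100*120//100),c(s,325,180,120,90)]),np.hstack([c(d,270,160),c(d,270,240,120,90)])]))
E
```

```text
(no output)
```

View pics/crop0.png

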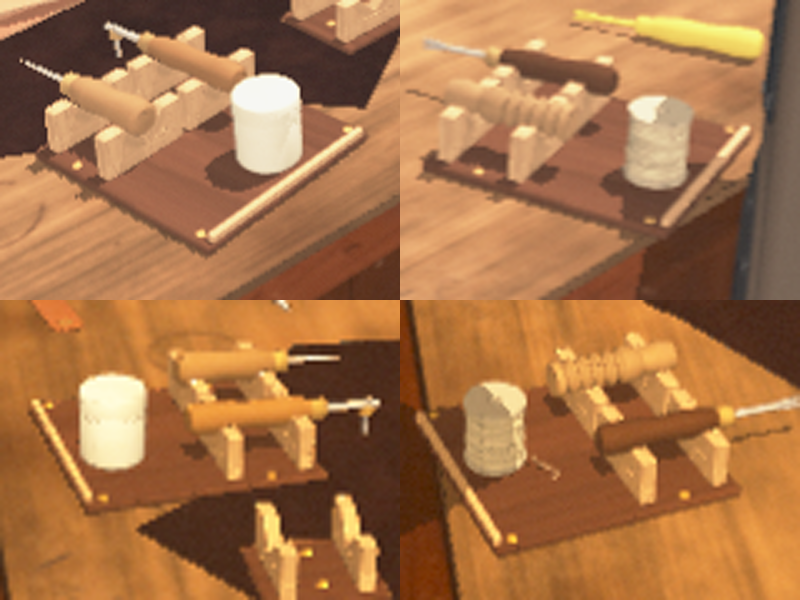

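The crop shows the pot's rest with the awl in the left cradle and the groover (side guide) in the right. The spool's rest has the ribbed slicker left and the dark beveller right. The yellow tool is off the rest.

```bash
cat > h.py <<'E'
import cv2,numpy as np
from scipy.spatial.transform import Rotation as Ro
from station import arm,cams
def cam(n,st=None):
    c=cams.camera_info(n);K,D=c["camera_matrix"],c["dist_coeffs"]
    if n!="wrist": return K,D,c["R"],c["t"]
    st=st or arm.get_state()
    T=np.eye(4);T[:3,:3]=Ro.from_euler("xyz",st["ee_rot"]).as_matrix();T[:3,3]=st["eef_pos"]
    M=np.linalg.inv(T@c["hand_eye"]);return K,D,M[:3,:3],M[:3,3]
def ray(C,uv,z):
    K,D,R,t=C;u=cv2.undistortPoints(np.array(uv,float).reshape(-1,1,2),K,D).reshape(-1,2)
    d=np.c_[u,np.ones(len(u))]@R;o=-R.T@t
    return o+d*((z-o[2])/d[:,2])[:,None]
def proj(C,P):
    K,D,R,t=C;return cv2.projectPoints(np.array(P,float).reshape(-1,3),cv2.Rodrigues(R)[0],t,K,D)[0].reshape(-1,2)
E
python3 - <<'E'
from h import *
np.set_printoptions(precision=4,suppress=True)
S=cam("scene");D=cam("side")
f=lambda P,x,y,s:np.array(P)/s+[x,y]
print("pot scene FL NL NR",ray(S,f([[40,152],[210,250],[365,127]],130,238,2.5),.008))
print("pot side NR FR NL",ray(D,f([[93,208],[327,170],[35,103]],270,160,4),.008))
print("spool scene FL NL NR",ray(S,f([[425,165]-np.array([400,0]),[268,232],[350,127]],325,180,400/120),.008))
print("spool side NR FR NL",ray(D,f([[500,252],[740,190],[418,115]],270,240,400/120),.008))
print("spare cradle top side",ray(D,f([[285,290],[375,270]],270,160,4),.008))
E
```

```text
pot scene FL NL NR [[0.6097 0.3156 0.008 ]
 [0.4287 0.29   0.008 ]
 [0.4639 0.1186 0.008 ]]
pot side NR FR NL [[0.4647 0.1153 0.008 ]
 [0.6446 0.1515 0.008 ]
 [0.4385 0.2867 0.008 ]]
spool scene FL NL NR [[ 0.5526 -0.137   0.008 ]
 [ 0.377  -0.186   0.008 ]
 [ 0.4255 -0.3547  0.008 ]]
spool side NR FR NL [[ 0.695  -0.3906  0.008 ]
 [ 0.8882 -0.3486  0.008 ]
 [ 0.6799 -0.2266  0.008 ]]
spare cradle top side [[ 0.5823 -0.0138  0.008 ]
 [ 0.6495  0.0048  0.008 ]]
```

```bash
R='[[[-0.82,0.97,-0.18,0,0,0,0],[-0.82,0.97,-0.18,0,0,0,0]]]'; python3 -m handwheel '[[[-0.82,0.97,-0.18,0,0,0,0],[-0.82,0.97,-0.18,0,0,0,0]]]'; python3 -m handwheel '[[[-0.82,0.97,-0.18,0,0,0,0],[-0.82,0.97,-0.18,0,0,0,0]]]'
```

```text
t: 0.35
eef_pos: [0.2287, -0.5541, 0.2404]
ee_rot: [3.14, -0.0, -2.861]
force: [0.9, 0.7, 1.0]
width: 0.0876
gripper_force: 0.0
t: 0.6
eef_pos: [0.2706, -0.461, 0.2556]
ee_rot: [3.141, 0.0, -2.86]
force: [1.0, 0.2, -0.5]
width: 0.0875
gripper_force: 0.0
```

```bash
python3 -m handwheel '[[[-0.82,0.97,-0.18,0,0,0,0],[-0.82,0.97,-0.18,0,0,0,0]]]'>/dev/null; python3 -m handwheel '[[[-0.82,0.97,-0.18,0,0,0,0],[-0.82,0.97,-0.18,0,0,0,0]]]'>/dev/null; python3 -m handwheel '[[[-0.82,0.97,-0.18,0,0,0,0],[-0.82,0.97,-0.18,0,0,0,0]]]' >/dev/null; python3 -m handwheel '[[[-0.82,0.97,-0.18,0,0,0,0],[-0.82,0.97,-0.18,0,0,0,0]]]' >/dev/null; python3 -m handwheel '[[[-0.82,0.97,-0.18,0,0,0,93],[-0.82,0.97,-0.18,0,0,0,93],[-0.82,0.97,-0.18,0,0,0,93]]]'
python3 - <<'E'
from h import *
import pickle
st=arm.get_state();im=cams.grab_frame("wrist");cv2.imwrite("pics/w1.png",im);pickle.dump(st,open("w1.pkl","wb"))
cv2.imwrite("pics/w1v.png",cv2.resize(im,(800,600),interpolation=cv2.INTER_CUBIC))
E
```

```text
t: 1.98
eef_pos: [0.4785, 0.0029, 0.327]
ee_rot: [3.141, -0.001, -2.858]
force: [0.2, -1.3, -0.5]
width: 0.0629
gripper_force: 0.0
```

View pics/w1v.png

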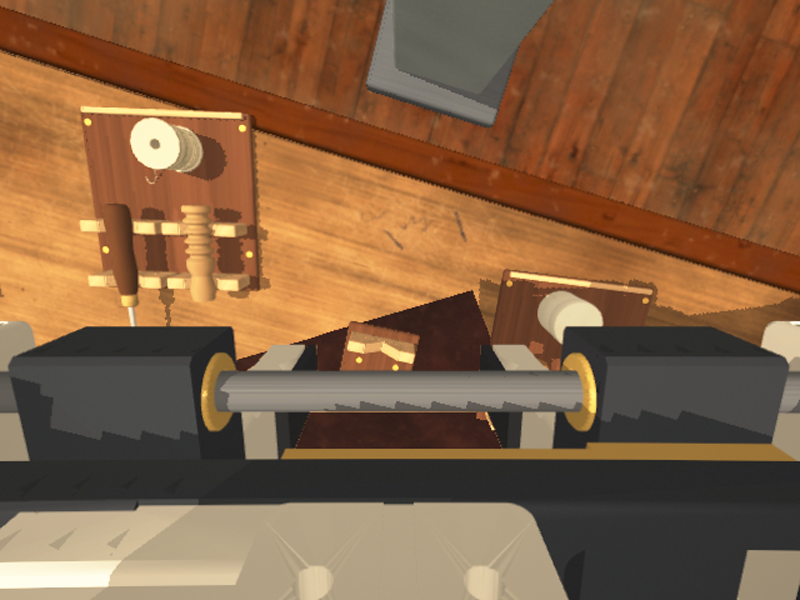

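The wrist view shows the spool's rest fully: beveller axis (117,206)-(129,300), slicker (196,208)-(204,300), saddle bars at rows ~228 and ~282, board corners (82,108), (254,112), (258,290). The spare cradle is at (380,350). The pot's rest is partly hidden by the gripper.

```bash
python3 - <<'E'
from h import *
import pickle
np.set_printoptions(precision=4,suppress=True)
C=cam("wrist",pickle.load(open("w1.pkl","rb")));s=lambda P:np.array(P)*.8
print("board NR NL FL",ray(C,s([[82,108],[254,112],[258,290]]),.008))
print("bev ends",ray(C,s([[117,206],[129,300]]),.043))
print("slick ends",ray(C,s([[196,208],[204,300]]),.043))
print("bars nearR nearL farR farL",ray(C,s([[80,226],[247,230],[89,281],[247,284]]),.044))
print("spool top",ray(C,s([[155,144]]),.058))
D=cam("side")
f=lambda P,x,y,q:np.array(P)/q+[x,y]
print("spool side NR FR NL",ray(D,f([[100,252],[340,190],[18,115]],270,240,400/120),.008))
# side: handle ends (crop coords) 
print("groover side ends",ray(D,f([[193,117],[318,108]],270,160,4),.043),"awl",ray(D,f([[173,65],[280,60]],270,160,4),.043))
print("bev side",ray(D,f([[200,137],[325,118]],270,240,400/120),.043),"slk",ray(D,f([[152,80],[275,55]],270,240,400/120),.043))
S=cam("scene")
print("groover scene",ray(S,f([[240,78],[145,40]],130,238,2.5),.043),"awl",ray(S,f([[145,120],[70,82]],130,238,2.5),.043))
E
```

```text
board NR NL FL [[ 0.4239 -0.3458  0.008 ]
 [ 0.378  -0.1788  0.008 ]
 [ 0.5599 -0.1376  0.008 ]]
bev ends [[ 0.5044 -0.2797  0.043 ]
 [ 0.5976 -0.2558  0.043 ]]
slick ends [[ 0.4843 -0.2046  0.043 ]
 [ 0.5758 -0.1808  0.043 ]]
bars nearR nearL farR farL [[ 0.5342 -0.3117  0.044 ]
 [ 0.4912 -0.1514  0.044 ]
 [ 0.5883 -0.2971  0.044 ]
 [ 0.546  -0.1406  0.044 ]]
spool top [[ 0.435 -0.244  0.058]]
spool side NR FR NL [[ 0.426  -0.354   0.008 ]
 [ 0.6019 -0.3081  0.008 ]
 [ 0.3857 -0.1888  0.008 ]]
groover side ends [[0.5473 0.1814 0.043 ]
 [0.6428 0.185  0.043 ]] awl [[0.5449 0.27   0.043 ]
 [0.6291 0.2691 0.043 ]]
bev side [[ 0.5056 -0.2801  0.043 ]
 [ 0.5974 -0.269   0.043 ]] slk [[ 0.4826 -0.2063  0.043 ]
 [ 0.5779 -0.1854  0.043 ]]
groover scene [[0.5427 0.1769 0.043 ]
 [0.6417 0.1981 0.043 ]] awl [[0.5454 0.2611 0.043 ]
 [0.6287 0.2739 0.043 ]]
```

```bash
cat >> h.py <<'E'
def go(p,yaw,n=None):
    "units (tool axes) to bring the TCP to p with rest yaw (tool x points back)"
    st=arm.get_state();R=Ro.from_euler("xyz",st["ee_rot"]).as_matrix()
    T=Ro.from_euler("xyz",[np.pi,0,yaw-np.pi]).as_matrix()
    d=R.T@(np.array(p)-st["eef_pos"])/.08;w=Ro.from_matrix(R.T@T).as_rotvec()/.5
    n=n or 1;print("shift",np.round(d/n,3),"turn",np.round(w,3),"x",n,"t",st["t"])
def snap(name):
    import pickle
    st=arm.get_state();im=cams.grab_frame("wrist");pickle.dump(st,open(name+".pkl","wb"))
    cv2.imwrite(f"pics/{name}.png",cv2.resize(im,(800,600),interpolation=cv2.INTER_CUBIC))
E
python3 -m handwheel '[[[0.02,-0.875,0.55,0,0,0.06,93],[0.02,-0.875,0.55,0,0,0.06,93]]]'>/dev/null
python3 -m handwheel '[[[0.02,-0.875,0.55,0,0,0,93],[0.02,-0.875,0.55,0,0,0,93]]]'>/dev/null
python3 -m handwheel '[[[0.02,-0.875,0.55,0,0,0,93],[0.02,-0.875,0.55,0,0,0,93]]]'>/dev/null
python3 -m handwheel '[[[0.02,-0.875,0.55,0,0,0,93],[0.02,-0.875,0.55,0,0,0,93],[0.02,-0.875,0.55,0,0,0,93]]]'
python3 - <<'E'
from h import *
snap("w2"); go([.551,-.268,.024],.255)
E
```

```text
t: 3.15
eef_pos: [0.5426, -0.2725, 0.1507]
ee_rot: [3.141, -0.001, -2.893]
force: [-0.9, 0.1, 0.5]
width: 0.0556
gripper_force: 0.0
shift [-0.109  0.022  1.596] turn [-0.    -0.    -0.011] x 1 t 3.2
```

View pics/w2.png

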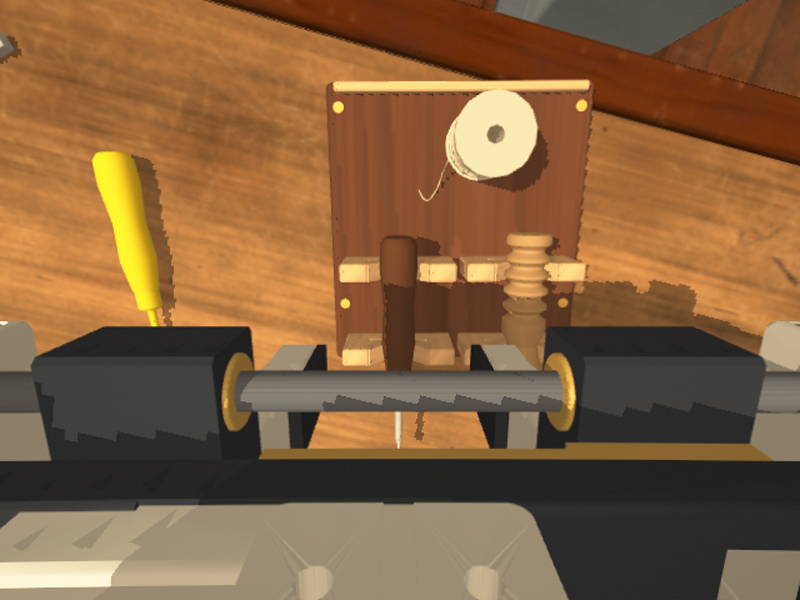

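```bash
python3 - <<'E'
from h import *
import pickle
np.set_printoptions(precision=4,suppress=True)
C=cam("wrist",pickle.load(open("w2.pkl","rb")));s=lambda P:np.array(P)*.8
A=ray(C,s([[398.5,272],[523.5,271],[398.5,354]]),.044);print(A)
mR=(A[0]+A[2])/2; print("R mid",mR, "yaw",np.arctan2(*(A[2]-A[0])[1::-1]), "yaw2",np.arctan2(A[0,0]-A[1,0],A[1,1]-A[0,1]), np.linalg.norm(A[2]-A[0]),np.linalg.norm(A[1]-A[0]))
print("bev",ray(C,s([[398,238],[399,370]]),.043),"slk",ray(C,s([[529,234],[524,345]]),.043))
print("board",ray(C,s([[332,84],[591,82]]),.008))
E
```

```text
[[ 0.5241 -0.2758  0.044 ]
 [ 0.5045 -0.2004  0.044 ]
 [ 0.5768 -0.2624  0.044 ]]
R mid [ 0.5505 -0.2691  0.044 ] yaw 0.24775373364864772 yaw2 0.25514725421607337 0.05434544124273381 0.07786905440146243
bev [[ 0.5039 -0.2812  0.043 ]
 [ 0.588  -0.2593  0.043 ]] slk [[ 0.4819 -0.204   0.043 ]
 [ 0.551  -0.1845  0.043 ]]
board [[ 0.4231 -0.345   0.008 ]
 [ 0.3821 -0.1856  0.008 ]]
```

```bash
python3 -m handwheel '[[[-0.105,0.012,0.79,0,0,0,93],[-0.105,0.012,0.79,0,0,0,93],[-0.105,0.012,0.79,0,0,0,93]]]' | head -2
python3 -m handwheel '[[[0,0,0.79,0,0,0,93],[0,0,0.79,0,0,0,93],[0,0,0.79,0,0,0,93]]]' | head -4
python3 -m handwheel '[[[0,0,0,0,0,0,255],[0,0,0,0,0,0,255],[0,0,0,0,0,0,255],[0,0,0,0,0,0,255],[0,0,0,0,0,0,255]]]' 20
python3 - <<'E'
from h import *
import pickle
np.set_printoptions(precision=4,suppress=True)
C=cam("wrist",pickle.load(open("w1.pkl","rb")));s=lambda P:np.array(P)*.8
print("spare near edge",ray(C,s([[350,322],[419,335]]),.008),"near saddle top ends",ray(C,s([[348,348],[414,360]]),.044))
E
```

```text
t: 3.58
eef_pos: [0.552, -0.2683, 0.0904]
t: 3.95
eef_pos: [0.5526, -0.2691, 0.0279]
ee_rot: [-3.14, 0.002, -2.89]
force: [0.2, -0.6, -0.5]
t: 4.58
eef_pos: [0.5517, -0.2697, 0.0259]
ee_rot: [-3.14, 0.001, -2.89]
force: [-0.4, -5.3, 4.8]
width: 0.0216
gripper_force: 20.0
spare near edge [[ 0.5675 -0.0281  0.008 ]
 [ 0.5603  0.0531  0.008 ]] near saddle top ends [[ 0.5851 -0.0217  0.044 ]
 [ 0.5784  0.0511  0.044 ]]
```

```bash
python3 -m handwheel '[[[0,0,-0.8,0,0,0,255],[0,0,-0.8,0,0,0,255]]]' | head -2
python3 -m handwheel '[[[0,0,-0.8,0,0,0,255],[0,0,-0.8,0,0,0,255]]]' | tail -2
python3 -m handwheel '[[[-0.374,0.827,0,0,0,0,255],[-0.374,0.827,0,0,0,0,255]]]' >/dev/null
python3 -m handwheel '[[[-0.374,0.827,0,0,0,0,255],[-0.374,0.827,0,0,0,0,255]]]' >/dev/null
python3 -m handwheel '[[[-0.374,0.827,0,0,0,0,255],[-0.374,0.827,0,0,0,0,255]]]' >/dev/null
python3 -m handwheel '[[[-0.374,0.827,0,0,0,0.32,255],[-0.374,0.827,0,0,0,0.32,255],[-0.374,0.827,0,0,0,0.32,255]]]'
python3 - <<'E'
from h import *
snap("w3")
E
```

```text
t: 4.82
eef_pos: [0.5538, -0.2693, 0.0933]
width: 0.0219
gripper_force: 20.0
t: 6.2
eef_pos: [0.6009, 0.0174, 0.1523]
ee_rot: [-3.141, -0.001, -3.049]
force: [0.4, 0.2, -0.2]
width: 0.0215
gripper_force: 20.0
```

View pics/w3.png

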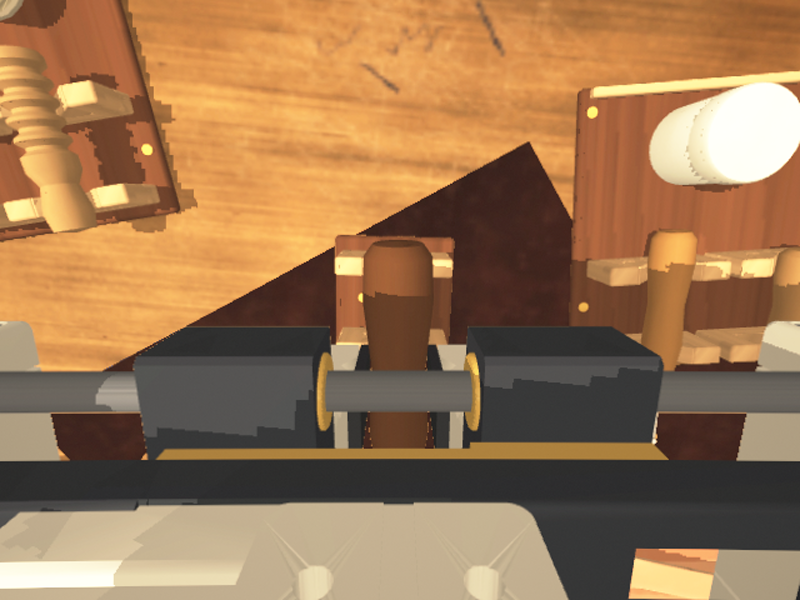

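Over the spare cradle with the beveller in hand: the near saddle spans 334-454 at row ~266 and the board is square to the image. The groover axis runs (673,233)-(660,370), and the pot rest's right near saddle spans 588-732 at row ~270.

```bash
python3 - <<'E'
from h import *
import pickle
np.set_printoptions(precision=4,suppress=True)
C=cam("wrist",pickle.load(open("w3.pkl","rb")));s=lambda P:np.array(P)*.8
A=ray(C,s([[334,265],[454,266]]),.044);print(A,A.mean(0),np.arctan2(A[0,0]-A[1,0],A[1,1]-A[0,1]))
B=ray(C,s([[335,237],[454,238]]),.008);print("board edge",B,np.arctan2(B[0,0]-B[1,0],B[1,1]-B[0,1]))
E=ray(C,s([[588,272],[733,265]]),.044);print("edge R near saddle",E,E.mean(0),np.arctan2(E[0,0]-E[1,0],E[1,1]-E[0,1]))
print("groover",ray(C,s([[673,233],[660,370]]),.043))
go([.610,.017,.026],.09)
E
```

```text
[[ 0.5815 -0.0235  0.044 ]
 [ 0.5753  0.0512  0.044 ]] [0.5784 0.0139 0.044 ] 0.08328052251965996
board edge [[ 0.5679 -0.0288  0.008 ]
 [ 0.561   0.054   0.008 ]] 0.08333932848638556
edge R near saddle [[0.5714 0.1351 0.044 ]
 [0.5591 0.2227 0.044 ]] [0.5653 0.1789 0.044 ] 0.13959015797693525
groover [[0.5431 0.1821 0.043 ]
 [0.6321 0.1956 0.043 ]]
shift [-0.118 -0.006  1.58 ] turn [-0.001 -0.002  0.004] x 1 t 6.25
```

```bash
python3 -m handwheel '[[[-0.064,-0.01,0.786,0,0,0,255],[-0.064,-0.01,0.786,0,0,0,255],[-0.064,-0.01,0.786,0,0,0,255]]]' | head -2
python3 -m handwheel '[[[0,0,0.786,0,0,0,255],[0,0,0.786,0,0,0,255],[0,0,0.786,0,0,0,255],[0,0,0.786,0,0,0,255]]]' | head -4
python3 -m handwheel '[[[0,0,0,0,0,0,93],[0,0,0,0,0,0,93],[0,0,0,0,0,0,93],[0,0,0,0,0,0,93]]]'
python3 -m handwheel '[[[0,0,-0.8,0,0,0,93],[0,0,-0.8,0,0,0,93]]]' >/dev/null
python3 -m handwheel '[[[0,0,-0.8,0,0,0,93],[0,0,-0.8,0,0,0,93],[0,0,-0.8,0,0,0,93]]]'
python3 - <<'E'
from h import *
go([.582,.262,.152],.145)
go([.587,.268,.152],.145,3)
E
```

```text
t: 6.62
eef_pos: [0.6069, 0.0159, 0.0912]
t: 7.12
eef_pos: [0.6076, 0.0174, 0.0293]
ee_rot: [3.141, 0.003, -3.051]
force: [0.5, -0.4, -0.5]
t: 7.62
eef_pos: [0.6064, 0.0171, 0.0272]
ee_rot: [-3.142, 0.0, -3.051]
force: [0.0, -0.1, 0.1]
width: 0.0533
gripper_force: 0.0
t: 8.25
eef_pos: [0.6064, 0.0172, 0.1554]
ee_rot: [3.141, 0.001, -3.051]
force: [0.2, 0.3, -0.7]
width: 0.0559
gripper_force: 0.0
shift [0.026 3.075 0.044] turn [ 0.001  0.002 -0.109] x 1 t 8.25
shift [-0.014  1.048  0.015] turn [ 0.001  0.002 -0.109] x 3 t 8.25
```

Now above the awl (pot rest left), a look there.

```bash
python3 -m handwheel '[[[0.01,0.77,0,0,0,-0.11,93],[0.01,0.77,0,0,0,-0.11,93]]]' >/dev/null
python3 -m handwheel '[[[0.04,0.77,0,0,0,0,93],[0.04,0.77,0,0,0,0,93]]]' >/dev/null
python3 -m handwheel '[[[0.04,0.77,0,0,0,0,93],[0.04,0.77,0,0,0,0,93]]]' >/dev/null
python3 -m handwheel '[[[0.04,0.77,0,0,0,0,93],[0.04,0.77,0,0,0,0,93],[0.04,0.77,0,0,0,0,93]]]'
python3 - <<'E'
from h import *
snap("w4")
E
```

```text
t: 9.38
eef_pos: [0.5633, 0.2589, 0.1542]
ee_rot: [-3.141, -0.002, -2.996]
force: [0.7, -0.1, 0.4]
width: 0.056
gripper_force: 0.0
```

View pics/w4.png

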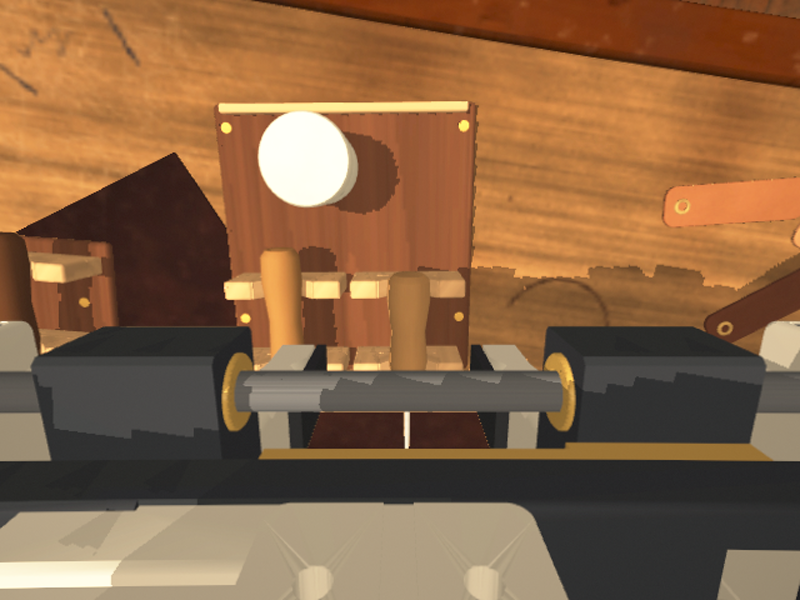

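The awl lies in the left cradle, with its end at (410,273) and its axis at x~408. The near saddles are 350-466 (left) and 225-347 (right), with tops at row ~286. The groover's end is at (281,250).

```bash
python3 - <<'E'
from h import *
import pickle
np.set_printoptions(precision=4,suppress=True)
C=cam("wrist",pickle.load(open("w4.pkl","rb")));s=lambda P:np.array(P)*.8
A=ray(C,s([[408,285],[286,287]]),.044);y=np.arctan2(A[1,0]-A[0,0],A[0,1]-A[1,1]);print(A,"yaw",y)
B=ray(C,s([[218,105],[476,103]]),.008);yb=np.arctan2(B[0,0]-B[1,0],B[1,1]-B[0,1]);print("board yaw",yb,B)
u=np.array([np.cos(yb),np.sin(yb),0])
print("L mid",A[0]+.028*u,"R mid",A[1]+.028*u)
P=ray(C,s([[410,273],[281,250]]),.043);print("awl mid",P[0]+.042*u,"groover mid",P[1]+.053*u)
print("awl axis",ray(C,s([[410,285],[407.5,368]]),.043),"gro",ray(C,s([[280,265],[286,345]]),.043))
go([.587,.268,.026],yb)
E
```

```text
[[0.5525 0.2647 0.044 ]
 [0.565  0.188  0.044 ]] yaw 0.16180145100827373
board yaw 0.15327764530309884 [[0.4595 0.1263 0.008 ]
 [0.4339 0.2923 0.008 ]]
L mid [0.5802 0.269  0.044 ] R mid [0.5927 0.1922 0.044 ]
awl mid [0.5863 0.2713 0.043 ] groover mid [0.5945 0.1908 0.043 ]
awl axis [[0.5525 0.266  0.043 ]
 [0.6089 0.2729 0.043 ]] gro [[0.5516 0.1828 0.043 ]
 [0.6044 0.1909 0.043 ]]
shift [-0.31   0.075  1.605] turn [-0.002 -0.003 -0.016] x 1 t 9.425
```

```bash
python3 -m handwheel '[[[-0.275,0.087,0.8,0,0,-0.015,93],[-0.275,0.087,0.8,0,0,-0.015,93],[-0.275,0.087,0.8,0,0,-0.015,93]]]' | head -2
python3 -m handwheel '[[[0,0,0.8,0,0,0,93],[0,0,0.8,0,0,0,93],[0,0,0.8,0,0,0,93]]]' | head -4
python3 -m handwheel '[[[0,0,0,0,0,0,255],[0,0,0,0,0,0,255],[0,0,0,0,0,0,255],[0,0,0,0,0,0,255]]]' 20
python3 -m handwheel '[[[0,0,-0.8,0,0,0,255],[0,0,-0.8,0,0,0,255]]]' >/dev/null
python3 -m handwheel '[[[0,0,-0.8,0,0,0,255],[0,0,-0.8,0,0,0,255],[0,0,-0.8,0,0,0,255]]]'
python3 - <<'E'
from h import *
go([.5505,-.269,.152],.25,7)
E
```

```text
t: 9.8
eef_pos: [0.5847, 0.2686, 0.0912]
t: 10.18
eef_pos: [0.5855, 0.2703, 0.0298]
ee_rot: [3.141, 0.002, -2.988]
force: [0.4, 0.8, 0.5]
t: 10.68
eef_pos: [0.585, 0.2686, 0.0281]
ee_rot: [-3.14, 0.0, -2.988]
force: [1.3, -6.5, 4.9]
width: 0.0256
gripper_force: 20.0
t: 11.3
eef_pos: [0.5842, 0.2699, 0.1553]
ee_rot: [3.141, 0.0, -2.989]
force: [0.5, -0.2, -2.0]
width: 0.026
gripper_force: 20.0
shift [ 0.206 -0.942  0.005] turn [ 0.002  0.001 -0.194] x 7 t 11.3
```

```bash
for i in 1; do
python3 -m handwheel '[[[0.206,-0.942,0,0,0,0,255],[0.206,-0.942,0,0,0,0,255]]]' >/dev/null
python3 -m handwheel '[[[0.206,-0.942,0,0,0,0,255],[0.206,-0.942,0,0,0,0,255]]]' >/dev/null
python3 -m handwheel '[[[0.206,-0.942,0,0,0,0,255],[0.206,-0.942,0,0,0,0,255]]]' >/dev/null
python3 -m handwheel '[[[0.206,-0.942,0,0,0,0,255],[0.206,-0.942,0,0,0,0,255]]]' >/dev/null
python3 -m handwheel '[[[0.206,-0.942,0,0,0,0,255],[0.206,-0.942,0,0,0,0,255]]]' >/dev/null
python3 -m handwheel '[[[0.206,-0.942,0,0,0,0,255],[0.206,-0.942,0,0,0,0,255]]]' >/dev/null
python3 -m handwheel '[[[0.206,-0.942,0,0,0,-0.19,255],[0.206,-0.942,0,0,0,-0.19,255],[0.206,-0.942,0,0,0,-0.19,255],[0.206,-0.942,0,0,0,-0.19,255]]]'
done; python3 - <<'E'
from h import *
go([.5505,-.269,.028],.25)
snap("w5")
E
```

```text
t: 13.3
eef_pos: [0.5513, -0.2679, 0.155]
ee_rot: [3.141, -0.0, -2.893]
force: [-0.2, 0.3, -0.5]
width: 0.026
gripper_force: 20.0
shift [ 0.012 -0.012  1.587] turn [ 0.001 -0.    -0.003] x 1 t 13.3
```

View pics/w5.png

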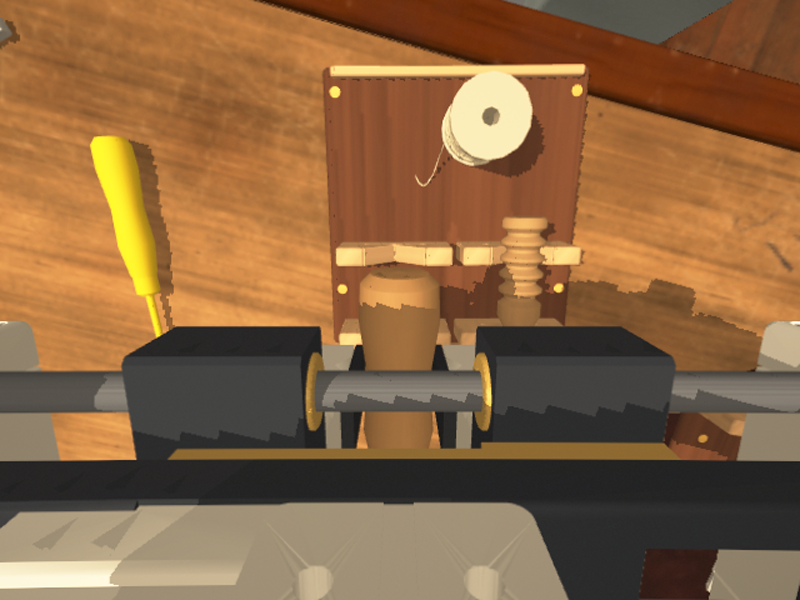

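The awl is centred at x~398 over the right cradle (near saddle 336-452); lowering it.

```bash
python3 -m handwheel '[[[0.012,-0.012,0.79,0,0,0,255],[0.012,-0.012,0.79,0,0,0,255],[0.012,-0.012,0.79,0,0,0,255]]]' | head -2
python3 -m handwheel '[[[0,0,0.79,0,0,0,255],[0,0,0.79,0,0,0,255],[0,0,0.79,0,0,0,255],[0,0,0.79,0,0,0,255]]]' | head -4
python3 -m handwheel '[[[0,0,0,0,0,0,93],[0,0,0,0,0,0,93],[0,0,0,0,0,0,93],[0,0,0,0,0,0,93]]]'
python3 -m handwheel '[[[0,0,-0.8,0,0,0,93],[0,0,-0.8,0,0,0,93]]]' >/dev/null
python3 -m handwheel '[[[0,0,-0.8,0,0,0,93],[0,0,-0.8,0,0,0,93],[0,0,-0.8,0,0,0,93]]]'
python3 - <<'E'
from h import *
import pickle
np.set_printoptions(precision=4,suppress=True)
C=cam("wrist",pickle.load(open("w5.pkl","rb")));print("awl end rel grip",ray(C,[[398*.8,270*.8]],.174)-[.5513,-.2679,0])
snap("w6")
go([.606,.0167,.155],.085,4)
E
```

```text
t: 13.72
eef_pos: [0.5513, -0.27, 0.0935]
t: 14.22
eef_pos: [0.5512, -0.2704, 0.0309]
ee_rot: [-3.141, 0.002, -2.893]
force: [0.6, 0.1, -1.0]
t: 14.72
eef_pos: [0.5502, -0.2703, 0.0288]
ee_rot: [-3.142, -0.0, -2.893]
force: [-0.2, -0.1, -0.3]
width: 0.0548
gripper_force: 0.0
t: 15.35
eef_pos: [0.5502, -0.2702, 0.1569]
ee_rot: [-3.142, 0.001, -2.893]
force: [0.1, 0.4, 0.1]
width: 0.0557
gripper_force: 0.0
awl end rel grip [[-0.0402 -0.0091  0.174 ]]
shift [-0.39   0.825  0.004] turn [ 0.001 -0.001  0.326] x 4 t 15.4
```

View pics/w6.png

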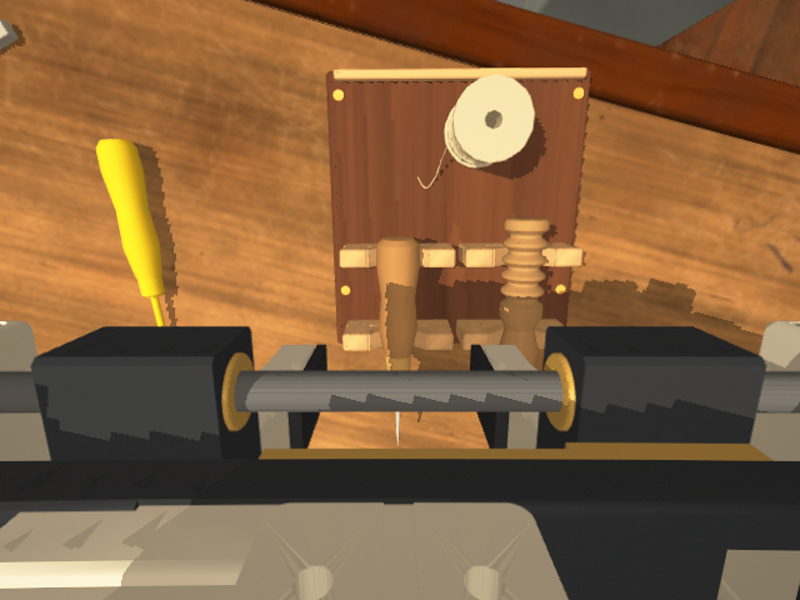

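The awl lies in the spool rest's right cradle along its line, end at (398,240). Next, fetch the beveller from the spare cradle.

```bash
python3 -m handwheel '[[[-0.39,0.825,0,0,0,0,93],[-0.39,0.825,0,0,0,0,93]]]' >/dev/null
python3 -m handwheel '[[[-0.39,0.825,0,0,0,0,93],[-0.39,0.825,0,0,0,0,93]]]' >/dev/null
python3 -m handwheel '[[[-0.39,0.825,0,0,0,0,93],[-0.39,0.825,0,0,0,0,93]]]' >/dev/null
python3 -m handwheel '[[[-0.39,0.825,0,0,0,0.326,93],[-0.39,0.825,0,0,0,0.326,93],[-0.39,0.825,0,0,0,0.326,93],[-0.39,0.825,0,0,0,0.326,93]]]'
python3 - <<'E'
from h import *
go([.606,.0167,.026],.085)
E
```

```text
t: 16.65
eef_pos: [0.6059, 0.015, 0.1564]
ee_rot: [-3.141, -0.001, -3.056]
force: [-0.7, -0.6, 1.2]
width: 0.0556
gripper_force: 0.0
shift [-0.005  0.021  1.63 ] turn [-0.001 -0.002  0.   ] x 1 t 16.65
```

```bash
python3 -m handwheel '[[[0,0.02,0.8,0,0,0,93],[0,0.02,0.8,0,0,0,93],[0,0.02,0.8,0,0,0,93]]]' | head -2
python3 -m handwheel '[[[0,0,0.83,0,0,0,93],[0,0,0.83,0,0,0,93],[0,0,0.83,0,0,0,93]]]' | head -4
python3 -m handwheel '[[[0,0,0,0,0,0,255],[0,0,0,0,0,0,255],[0,0,0,0,0,0,255],[0,0,0,0,0,0,255]]]' 20
python3 -m handwheel '[[[0,0,-0.8,0,0,0,255],[0,0,-0.8,0,0,0,255]]]' >/dev/null
python3 -m handwheel '[[[0,0,-0.8,0,0,0,255],[0,0,-0.8,0,0,0,255],[0,0,-0.8,0,0,0,255]]]'
python3 - <<'E'
from h import *
go([.581,.269,.155],.155,4)
E
```

```text
t: 17.02
eef_pos: [0.6069, 0.017, 0.0941]
t: 17.4
eef_pos: [0.6075, 0.0179, 0.0286]
ee_rot: [-3.141, 0.002, -3.056]
force: [0.2, 0.1, 1.0]
t: 17.9
eef_pos: [0.6069, 0.0153, 0.028]
ee_rot: [-3.138, 0.0, -3.055]
force: [3.6, -27.5, 12.0]
width: 0.0217
gripper_force: 19.4
t: 18.52
eef_pos: [0.6059, 0.0181, 0.1542]
ee_rot: [3.141, 0.0, -3.057]
force: [-0.7, 0.2, -1.9]
width: 0.0213
gripper_force: 20.0
shift [ 0.011  0.788 -0.002] turn [ 0.001  0.001 -0.14 ] x 4 t 18.525
```

```bash
python3 -m handwheel '[[[0.011,0.788,0,0,0,0,255],[0.011,0.788,0,0,0,0,255]]]' >/dev/null
python3 -m handwheel '[[[0.011,0.788,0,0,0,0,255],[0.011,0.788,0,0,0,0,255]]]' >/dev/null
python3 -m handwheel '[[[0.011,0.788,0,0,0,0,255],[0.011,0.788,0,0,0,0,255]]]' >/dev/null
python3 -m handwheel '[[[0.011,0.788,0,0,0,-0.14,255],[0.011,0.788,0,0,0,-0.14,255],[0.011,0.788,0,0,0,-0.14,255],[0.011,0.788,0,0,0,-0.14,255]]]'
python3 - <<'E'
from h import *
go([.581,.269,.0275],.155);snap("w7")
E
```

```text
t: 19.77
eef_pos: [0.5811, 0.2674, 0.1539]
ee_rot: [-3.141, -0.001, -2.988]
force: [-0.6, 0.2, -1.1]
width: 0.0213
gripper_force: 20.0
shift [-0.003  0.021  1.58 ] turn [-0.001 -0.002 -0.002] x 1 t 19.775
```

View pics/w7.png

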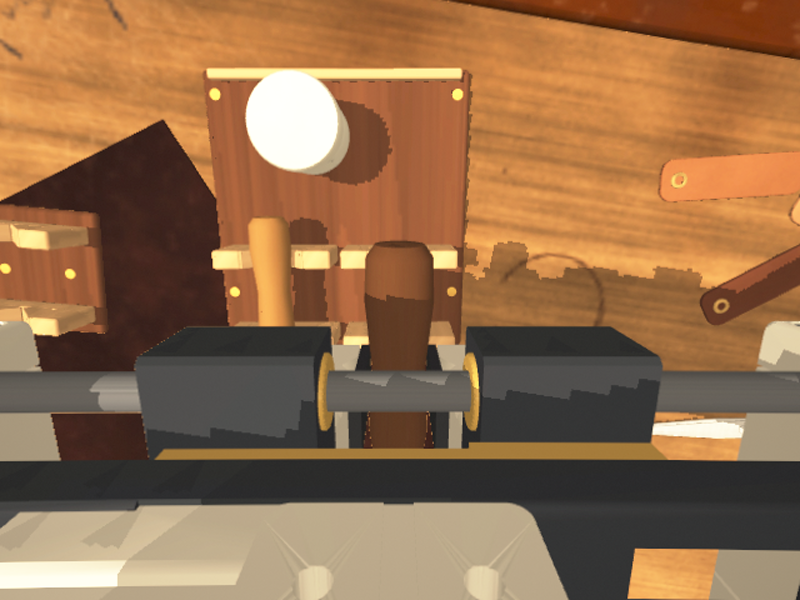

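The beveller is centred over the left cradle (near saddle 340-458, row ~258); lowering it, then measuring the groover next to it from the same view.

```bash
python3 -m handwheel '[[[0,0.02,0.79,0,0,0,255],[0,0.02,0.79,0,0,0,255],[0,0.02,0.79,0,0,0,255]]]' | head -2
python3 -m handwheel '[[[0,0,0.79,0,0,0,255],[0,0,0.79,0,0,0,255],[0,0,0.79,0,0,0,255],[0,0,0.79,0,0,0,255]]]' | head -4
python3 -m handwheel '[[[0,0,0,0,0,0,93],[0,0,0,0,0,0,93],[0,0,0,0,0,0,93],[0,0,0,0,0,0,93]]]'
python3 -m handwheel '[[[0,0,-0.8,0,0,0,93],[0,0,-0.8,0,0,0,93]]]' >/dev/null
python3 -m handwheel '[[[0,0,-0.8,0,0,0,93],[0,0,-0.8,0,0,0,93],[0,0,-0.8,0,0,0,93]]]'
python3 - <<'E'
from h import *
import pickle
np.set_printoptions(precision=4,suppress=True)
C=cam("wrist",pickle.load(open("w7.pkl","rb")));s=lambda P:np.array(P)*.8
print("bev end rel grip",ray(C,s([[399,242]]),.173)-[.5811,.2674,0])
A=ray(C,s([[399,258],[276,258],[269,218],[280,320]]),.044);print("sadL,sadR,gro end, gro axis",A)
u=np.array([np.cos(.155),np.sin(.155),0]);print(A[:2]+.028*u,A[2]+.053*u)
snap("w8")
go([.5945,.190,.155],.155)
go([.5307,-.1915,.155],.25,5)
E
```

```text
t: 20.2
eef_pos: [0.5819, 0.2702, 0.0927]
t: 20.7
eef_pos: [0.5821, 0.2715, 0.0302]
ee_rot: [3.14, 0.003, -2.986]
force: [0.4, -0.4, -0.2]
t: 21.2
eef_pos: [0.581, 0.2705, 0.0281]
ee_rot: [3.142, 0.0, -2.986]
force: [-0.4, 0.5, 0.7]
width: 0.0535
gripper_force: 0.0
t: 21.82
eef_pos: [0.5809, 0.2705, 0.1562]
ee_rot: [3.141, 0.001, -2.987]
force: [0.4, 0.5, -0.4]
width: 0.0559
gripper_force: 0.0
bev end rel grip [[-0.05   -0.0063  0.173 ]]
sadL,sadR,gro end, gro axis [[0.5541 0.2648 0.044 ]
 [0.5659 0.1888 0.044 ]
 [0.542  0.1825 0.044 ]
 [0.6058 0.1947 0.044 ]]
[[0.5818 0.2692 0.044 ]
 [0.5935 0.1931 0.044 ]] [0.5944 0.1907 0.044 ]
shift [-0.019 -1.017  0.003] turn [-0.    -0.002  0.   ] x 1 t 21.875
shift [ 0.301 -1.121  0.001] turn [-0.    -0.002 -0.19 ] x 5 t 21.875
```

View pics/w8.png

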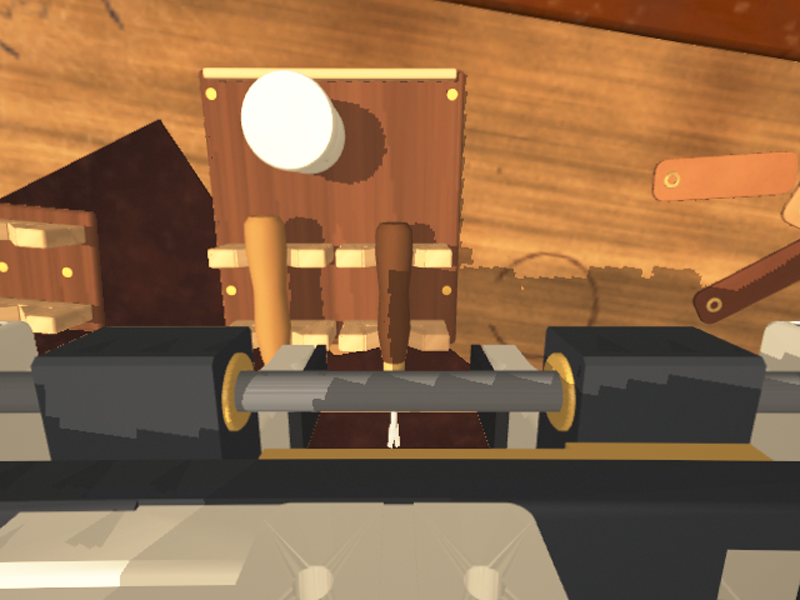

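The beveller is seated in the pot rest's left cradle at (394,225)-(394,370). Next, take the groover beside it at (265,220) to the spare cradle.

```bash
python3 -m handwheel '[[[-0.02,-1.0,0,0,0,0,93],[-0.02,-1.0,0,0,0,0,93],[-0.02,-1.0,0,0,0,0,93]]]' | head -3
python3 -m handwheel '[[[0,0,0.81,0,0,0,93],[0,0,0.81,0,0,0,93],[0,0,0.81,0,0,0,93]]]' | head -2
python3 -m handwheel '[[[0,0,0.81,0,0,0,93],[0,0,0.81,0,0,0,93],[0,0,0.81,0,0,0,93]]]' | head -4
python3 -m handwheel '[[[0,0,0,0,0,0,255],[0,0,0,0,0,0,255],[0,0,0,0,0,0,255],[0,0,0,0,0,0,255]]]' 20
python3 -m handwheel '[[[0,0,-0.8,0,0,0,255],[0,0,-0.8,0,0,0,255]]]' >/dev/null
python3 -m handwheel '[[[0,0,-0.8,0,0,0,255],[0,0,-0.8,0,0,0,255],[0,0,-0.8,0,0,0,255]]]'
python3 - <<'E'
from h import *
go([.606,.0155,.155],.085,3)
E
```

```text
t: 22.25
eef_pos: [0.5947, 0.1902, 0.1548]
ee_rot: [-3.141, -0.002, -2.988]
t: 22.62
eef_pos: [0.5953, 0.1923, 0.0919]
t: 23.0
eef_pos: [0.5962, 0.1924, 0.0287]
ee_rot: [3.141, 0.002, -2.985]
force: [-0.8, -0.5, -0.2]
t: 23.5
eef_pos: [0.5956, 0.1893, 0.0274]
ee_rot: [-3.138, -0.0, -2.985]
force: [5.2, -10.6, 3.8]
width: 0.0223
gripper_force: 20.0
t: 24.12
eef_pos: [0.5947, 0.1917, 0.1544]
ee_rot: [3.141, 0.0, -2.987]
force: [0.1, -0.8, -1.9]
width: 0.0221
gripper_force: 20.0
shift [ 0.067 -0.733 -0.003] turn [0.001 0.001 0.14 ] x 3 t 24.125
```

```bash
python3 -m handwheel '[[[0.067,-0.733,0,0,0,0,255],[0.067,-0.733,0,0,0,0,255]]]' >/dev/null
python3 -m handwheel '[[[0.067,-0.733,0,0,0,0,255],[0.067,-0.733,0,0,0,0,255]]]' >/dev/null
python3 -m handwheel '[[[0.067,-0.733,0,0,0,0.14,255],[0.067,-0.733,0,0,0,0.14,255],[0.067,-0.733,0,0,0,0.14,255],[0.067,-0.733,0,0,0,0.14,255]]]'
python3 - <<'E'
from h import *
go([.606,.0155,.0275],.085)
E
```

```text
t: 25.12
eef_pos: [0.6061, 0.0164, 0.154]
ee_rot: [-3.142, -0.001, -3.055]
force: [0.0, -0.7, -1.0]
width: 0.0223
gripper_force: 20.0
shift [ 0.002 -0.011  1.581] turn [-0.    -0.001  0.003] x 1 t 25.125
```

```bash
python3 -m handwheel '[[[0,-0.02,0.79,0,0,0,255],[0,-0.02,0.79,0,0,0,255],[0,-0.02,0.79,0,0,0,255]]]' | head -2
python3 -m handwheel '[[[0,0,0.79,0,0,0,255],[0,0,0.79,0,0,0,255],[0,0,0.79,0,0,0,255],[0,0,0.79,0,0,0,255]]]' | head -4
python3 -m handwheel '[[[0,0,0,0,0,0,93],[0,0,0,0,0,0,93],[0,0,0,0,0,0,93],[0,0,0,0,0,0,93]]]'
python3 -m handwheel '[[[0,0,-0.8,0,0,0,93],[0,0,-0.8,0,0,0,93]]]' >/dev/null
python3 -m handwheel '[[[0,0,-0.8,0,0,0,93],[0,0,-0.8,0,0,0,93],[0,0,-0.8,0,0,0,93]]]'
python3 - <<'E'
from h import *
go([.5300,-.192,.155],.25,3)
E
```

```text
t: 25.5
eef_pos: [0.6072, 0.0144, 0.0925]
t: 26.0
eef_pos: [0.6074, 0.0141, 0.0301]
ee_rot: [3.141, 0.003, -3.056]
force: [0.4, -0.3, -0.8]
t: 26.5
eef_pos: [0.6064, 0.0137, 0.028]
ee_rot: [-3.142, -0.0, -3.056]
force: [-0.1, 0.7, -0.3]
width: 0.0539
gripper_force: 0.0
t: 27.12
eef_pos: [0.6063, 0.0138, 0.1561]
ee_rot: [3.141, 0.001, -3.056]
force: [-0.9, -0.0, 0.2]
width: 0.0558
gripper_force: 0.0
shift [ 0.39  -0.828  0.004] turn [ 0.001  0.002 -0.33 ] x 3 t 27.125
```

```bash
python3 -m handwheel '[[[0.39,-0.828,0,0,0,0,93],[0.39,-0.828,0,0,0,0,93]]]' >/dev/null
python3 -m handwheel '[[[0.39,-0.828,0,0,0,0,93],[0.39,-0.828,0,0,0,0,93]]]' >/dev/null
python3 -m handwheel '[[[0.39,-0.828,0,0,0,-0.33,93],[0.39,-0.828,0,0,0,-0.33,93],[0.39,-0.828,0,0,0,-0.33,93],[0.39,-0.828,0,0,0,-0.33,93]]]'
python3 - <<'E'
from h import *
go([.53,-.192,.026],.25);snap("w9")
E
```

```text
t: 28.12
eef_pos: [0.5305, -0.1914, 0.1556]
ee_rot: [3.141, -0.0, -2.891]
force: [0.5, 0.0, -0.4]
width: 0.0557
gripper_force: 0.0
shift [ 0.007 -0.007  1.621] turn [ 0.    -0.001  0.   ] x 1 t 28.125
```

View pics/w9.png

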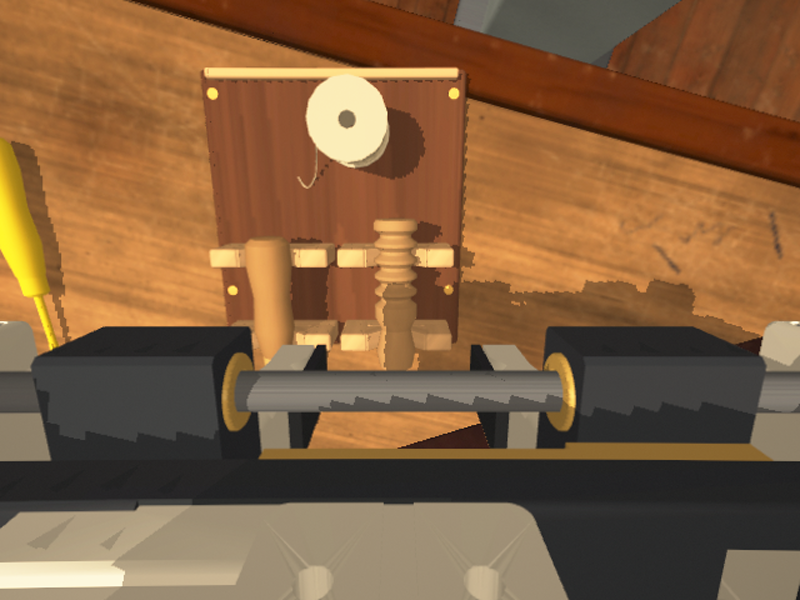

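The slicker lies at (396,220)-(400,370), centred between the fingers, with its saddle at 337-453. Grasping it.

```bash
python3 -m handwheel '[[[0.007,-0.007,0.81,0,0,0,93],[0.007,-0.007,0.81,0,0,0,93],[0.007,-0.007,0.81,0,0,0,93]]]' | head -2
python3 -m handwheel '[[[0,0,0.81,0,0,0,93],[0,0,0.81,0,0,0,93],[0,0,0.81,0,0,0,93]]]' | head -4
python3 -m handwheel '[[[0,0,0,0,0,0,255],[0,0,0,0,0,0,255],[0,0,0,0,0,0,255],[0,0,0,0,0,0,255]]]' 20
python3 -m handwheel '[[[0,0,-0.8,0,0,0,255],[0,0,-0.8,0,0,0,255]]]' >/dev/null
python3 -m handwheel '[[[0,0,-0.8,0,0,0,255],[0,0,-0.8,0,0,0,255],[0,0,-0.8,0,0,0,255]]]'
python3 - <<'E'
from h import *
import pickle
np.set_printoptions(precision=4,suppress=True)
C=cam("wrist",pickle.load(open("w9.pkl","rb")));P=ray(C,np.array([[395,220],[395,256]])*.8,.043);u=np.array([np.cos(.25),np.sin(.25),0])
print("slicker mid",P[0]+.049*u,"cradle mid",P[1]+.028*u)
go([.593,.190,.155],.155,5)
E
```

```text
t: 28.55
eef_pos: [0.5306, -0.1926, 0.0923]
t: 28.92
eef_pos: [0.5313, -0.1931, 0.0287]
ee_rot: [-3.14, 0.002, -2.89]
force: [-0.2, -0.3, 1.0]
t: 29.42
eef_pos: [0.5301, -0.1933, 0.0271]
ee_rot: [-3.141, 0.001, -2.891]
force: [0.4, -1.2, 4.6]
width: 0.0253
gripper_force: 20.0
t: 30.05
eef_pos: [0.5293, -0.1927, 0.1541]
ee_rot: [3.141, 0.0, -2.892]
force: [-0.8, -0.5, -0.4]
width: 0.0254
gripper_force: 20.0
slicker mid [ 0.5296 -0.1924  0.043 ] cradle mid [ 0.5309 -0.1921  0.043 ]
shift [-0.391  0.888 -0.002] turn [0.001 0.001 0.19 ] x 5 t 30.05
```

```bash
python3 -m handwheel '[[[-0.391,0.888,0,0,0,0,255],[-0.391,0.888,0,0,0,0,255]]]' >/dev/null
python3 -m handwheel '[[[-0.391,0.888,0,0,0,0,255],[-0.391,0.888,0,0,0,0,255]]]' >/dev/null
python3 -m handwheel '[[[-0.391,0.888,0,0,0,0,255],[-0.391,0.888,0,0,0,0,255]]]' >/dev/null
python3 -m handwheel '[[[-0.391,0.888,0,0,0,0,255],[-0.391,0.888,0,0,0,0,255]]]' >/dev/null
python3 -m handwheel '[[[-0.391,0.888,0,0,0,0.19,255],[-0.391,0.888,0,0,0,0.19,255],[-0.391,0.888,0,0,0,0.19,255],[-0.391,0.888,0,0,0,0.19,255]]]'
python3 - <<'E'
from h import *
go([.593,.190,.0275],.155)
E
```

```text
t: 31.55
eef_pos: [0.5928, 0.1885, 0.1539]
ee_rot: [-3.141, -0.001, -2.987]
force: [-0.0, -0.1, 0.0]
width: 0.0259
gripper_force: 20.0
shift [-0.008  0.018  1.58 ] turn [-0.001 -0.002 -0.   ] x 1 t 31.55
```

```bash
python3 -m handwheel '[[[0,0,0.79,0,0,0,255],[0,0,0.79,0,0,0,255],[0,0,0.79,0,0,0,255]]]' | head -2
python3 -m handwheel '[[[0,0,0.79,0,0,0,255],[0,0,0.79,0,0,0,255],[0,0,0.79,0,0,0,255],[0,0,0.79,0,0,0,255]]]' | head -4
python3 -m handwheel '[[[0,0,0,0,0,0,93],[0,0,0,0,0,0,93],[0,0,0,0,0,0,93],[0,0,0,0,0,0,93]]]'
python3 -m handwheel '[[[0,0,-0.8,0,0,0,93],[0,0,-0.8,0,0,0,93]]]' >/dev/null
python3 -m handwheel '[[[0,0,-0.8,0,0,0,93],[0,0,-0.8,0,0,0,93],[0,0,-0.8,0,0,0,93]]]'
python3 - <<'E'
from h import *
go([.606,.0140,.155],.085,3)
snap("w10")
E
```

```text
t: 31.92
eef_pos: [0.594, 0.1893, 0.0927]
t: 32.42
eef_pos: [0.5944, 0.1907, 0.0302]
ee_rot: [3.14, 0.003, -2.986]
force: [-0.3, -0.0, -0.3]
t: 32.92
eef_pos: [0.5932, 0.19, 0.028]
ee_rot: [-3.142, 0.0, -2.986]
force: [-0.3, -0.3, 0.3]
width: 0.0544
gripper_force: 0.0
t: 33.55
eef_pos: [0.5931, 0.1901, 0.1562]
ee_rot: [3.141, 0.001, -2.986]
force: [-0.1, -0.7, -0.3]
width: 0.0555
gripper_force: 0.0
shift [ 0.06  -0.733  0.004] turn [0.002 0.001 0.14 ] x 3 t 33.55
```

View pics/w10.png

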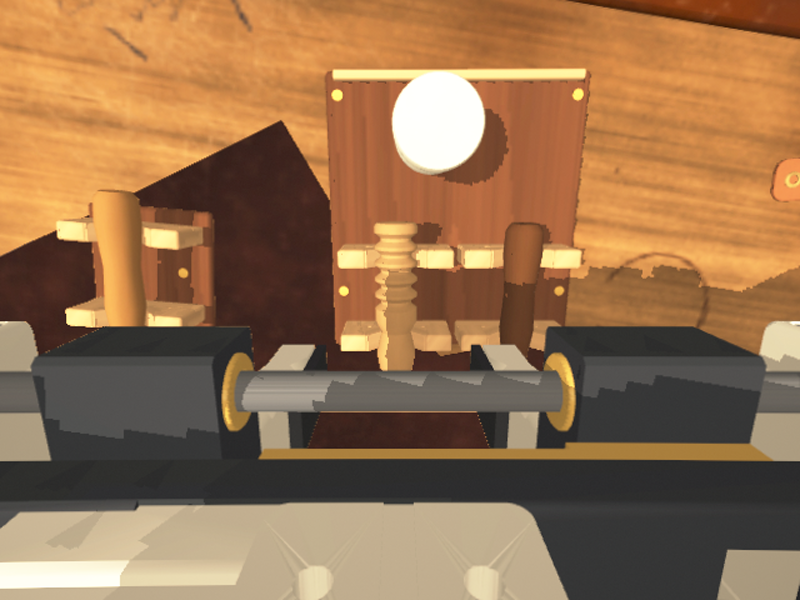

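The pot's rest now has the slicker right (396,225) and the beveller left (523,225), both seated. The groover waits in the spare cradle at (118,195).

```bash
python3 -m handwheel '[[[0.06,-0.733,0,0,0,0,93],[0.06,-0.733,0,0,0,0,93]]]' >/dev/null
python3 -m handwheel '[[[0.06,-0.733,0,0,0,0,93],[0.06,-0.733,0,0,0,0,93]]]' >/dev/null
python3 -m handwheel '[[[0.06,-0.733,0,0,0,0.14,93],[0.06,-0.733,0,0,0,0.14,93],[0.06,-0.733,0,0,0,0.14,93],[0.06,-0.733,0,0,0,0.14,93]]]' | head -3
python3 -m handwheel '[[[0,0,0.81,0,0,0,93],[0,0,0.81,0,0,0,93],[0,0,0.81,0,0,0,93]]]' | head -2
python3 -m handwheel '[[[0,0,0.81,0,0,0,93],[0,0,0.81,0,0,0,93],[0,0,0.81,0,0,0,93]]]' | head -4
python3 -m handwheel '[[[0,0,0,0,0,0,255],[0,0,0,0,0,0,255],[0,0,0,0,0,0,255],[0,0,0,0,0,0,255]]]' 20
python3 -m handwheel '[[[0,0,-0.8,0,0,0,255],[0,0,-0.8,0,0,0,255]]]' >/dev/null
python3 -m handwheel '[[[0,0,-0.8,0,0,0,255],[0,0,-0.8,0,0,0,255],[0,0,-0.8,0,0,0,255]]]'
python3 - <<'E'
from h import *
go([.5307,-.192,.155],.25,3)
E
```

```text
t: 34.6
eef_pos: [0.6061, 0.015, 0.1556]
ee_rot: [3.142, -0.001, -3.055]
t: 34.98
eef_pos: [0.6068, 0.0145, 0.0923]
t: 35.35
eef_pos: [0.6077, 0.0143, 0.0288]
ee_rot: [-3.141, 0.002, -3.055]
force: [0.4, -0.0, 0.8]
t: 35.85
eef_pos: [0.6064, 0.0142, 0.0268]
ee_rot: [3.141, 0.001, -3.056]
force: [-1.9, 1.7, 1.9]
width: 0.0222
gripper_force: 19.9
t: 36.48
eef_pos: [0.6058, 0.014, 0.1541]
ee_rot: [3.141, 0.0, -3.057]
force: [-0.2, 0.8, -1.5]
width: 0.0226
gripper_force: 19.9
shift [ 0.385 -0.829 -0.004] turn [ 0.001  0.    -0.33 ] x 3 t 36.475
```

```bash
python3 -m handwheel '[[[0.385,-0.829,0,0,0,0,255],[0.385,-0.829,0,0,0,0,255]]]' >/dev/null
python3 -m handwheel '[[[0.385,-0.829,0,0,0,0,255],[0.385,-0.829,0,0,0,0,255]]]' >/dev/null
python3 -m handwheel '[[[0.385,-0.829,0,0,0,-0.33,255],[0.385,-0.829,0,0,0,-0.33,255],[0.385,-0.829,0,0,0,-0.33,255],[0.385,-0.829,0,0,0,-0.33,255]]]'
python3 - <<'E'
from h import *
go([.5307,-.192,.0275],.25);snap("w11")
E
```

```text
t: 37.48
eef_pos: [0.5315, -0.1913, 0.154]
ee_rot: [3.141, -0.0, -2.891]
force: [0.4, 0.7, -0.7]
width: 0.0226
gripper_force: 19.9
shift [ 0.011 -0.007  1.581] turn [ 0.001 -0.001  0.   ] x 1 t 37.475
```

View pics/w11.png

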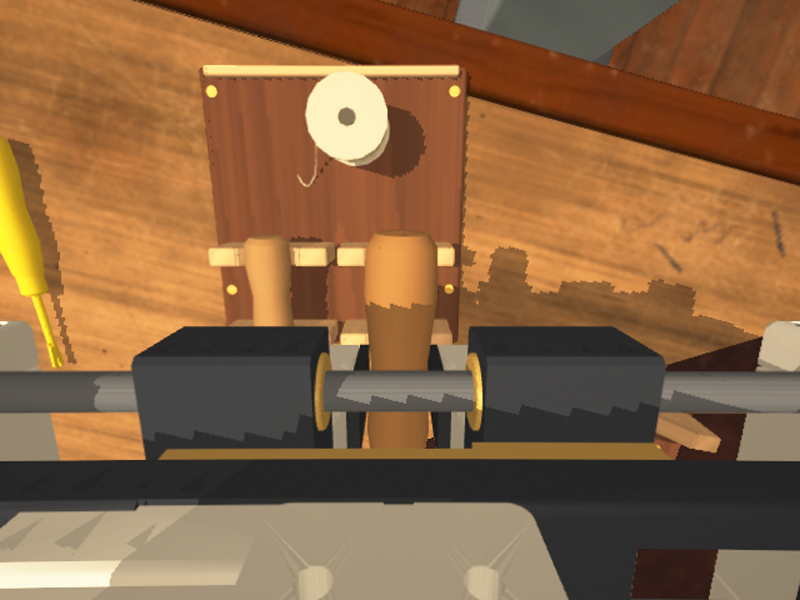

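The groover is held straight and centred (x~400) over the left cradle (saddle 338-455), with the awl already right of it. Lowering it.

```bash
python3 -m handwheel '[[[0.01,-0.005,0.79,0,0,0,255],[0.01,-0.005,0.79,0,0,0,255],[0.01,-0.005,0.79,0,0,0,255]]]' | head -2
python3 -m handwheel '[[[0,0,0.79,0,0,0,255],[0,0,0.79,0,0,0,255],[0,0,0.79,0,0,0,255],[0,0,0.79,0,0,0,255]]]' | head -4
python3 -m handwheel '[[[0,0,0,0,0,0,93],[0,0,0,0,0,0,93],[0,0,0,0,0,0,93],[0,0,0,0,0,0,93]]]'
python3 -m handwheel '[[[0,0,-0.8,0,0,0,93],[0,0,-0.8,0,0,0,93]]]' >/dev/null
python3 -m handwheel '[[[0,0,-0.8,0,0,0,93],[0,0,-0.8,0,0,0,93],[0,0,-0.8,0,0,0,93]]]'
python3 - <<'E'
from h import *
import pickle
np.set_printoptions(precision=4,suppress=True)
C=cam("wrist",pickle.load(open("w11.pkl","rb")));s=lambda P:np.array(P)*.8
print("groover end rel grip",ray(C,s([[401,233]]),.173)-[.5315,-.1913,0])
print("saddles L,R",ray(C,s([[396.5,256],[272,256]]),.044)+.028*np.array([.969,.247,0]))
# colour check after release: handle extents in the new wrist view along the left cradle column
im=cams.grab_frame("wrist");C=cam("wrist")
hsv=cv2.cvtColor(im,cv2.COLOR_BGR2HSV)
pts=[np.array([.5307,-.192,.043])+d*np.array([.969,.247,0]) for d in np.arange(-.075,-.02,.004)]
for d,p in zip(np.arange(-.075,-.02,.004),proj(C,pts)): print(round(d,3),p.round(),im[int(p[1]),int(p[0])])
E
```

```text
t: 37.9
eef_pos: [0.5315, -0.1924, 0.0925]
t: 38.4
eef_pos: [0.5314, -0.1927, 0.0299]
ee_rot: [-3.141, 0.002, -2.891]
force: [-0.6, 0.6, 0.4]
t: 38.9
eef_pos: [0.5304, -0.1928, 0.028]
ee_rot: [-3.142, -0.0, -2.891]
force: [-0.6, 0.9, 0.4]
width: 0.0542
gripper_force: 0.0
t: 39.52
eef_pos: [0.5304, -0.1926, 0.1561]
ee_rot: [3.142, 0.001, -2.892]
force: [-0.4, 0.5, -0.2]
width: 0.0558
gripper_force: 0.0
groover end rel grip [[-0.0521 -0.0112  0.173 ]]
saddles L,R [[ 0.5313 -0.1912  0.044 ]
 [ 0.5505 -0.2666  0.044 ]]
-0.075 [317. 144.] [ 40  65 111]
-0.071 [317. 149.] [ 51  81 141]
-0.067 [317. 155.] [ 50  82 141]
-0.063 [317. 160.] [ 51  82 141]
-0.059 [317. 166.] [ 50  81 141]
-0.055 [317. 171.] [ 50  82 144]
-0.051 [317. 176.] [ 73 149 226]
-0.047 [317. 182.] [ 76 155 231]
-0.043 [318. 187.] [ 77 156 232]
-0.039 [318. 192.] [ 77 155 231]
-0.035 [318. 197.] [ 76 153 231]
-0.031 [318. 202.] [ 74 152 229]
-0.027 [318. 207.] [ 75 152 229]
-0.023 [318. 212.] [ 76 152 230]
```

The groover's end lies 53 mm in front of the cradle's middle, as it should; all four tools are placed and the gripper is clear.

```bash
python3 -c "
from station import arm
print(arm.job_done())"
```

```text
the job is handed in; nothing more can be done
None
```

I laid all four tools in their cradles (groover left and awl right by the spool, beveller left and slicker right by the wax pot) and handed the job in at about 39.6 s; the hand-in gave back no verdict.

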